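# Unlock the savings box and hold the key turned

## Robot

A 6-joint arm with a two-finger parallel gripper is mounted at the origin on the work surface. World frame = base frame: x ahead of the robot, y to its left, z up, the work surface at z = 0. Lengths are in m, angles in rad, forces in N, time in s.
With the tool pointing down it reaches from about 0.35 to 0.85 m from the base axis. Payload 8.1 kg.
Tool frame: the origin (TCP) lies midway between the tips of the shut fingers; the grasp point (between the pads) lies 19 mm behind it; x points along the fingers, y is the direction in which the jaws open and shut, and the axes are right-handed (so a half turn about x gives the same grasp; the last joint's range is limited). The gripper opens to 85 mm and grips with 20 to 120 N. Pads are 22 mm wide; open, the fingers measure 114 mm over their backs; the gripper's body (76 mm by 85 mm) begins 54 mm behind the grasp point. The pads swing forward as they close: fully open they stand 13 mm farther back than shut.
Start: joints at [-1.292, 0.13, 1.488, -0, 1.523, -0.085], TCP at [0.214, -0.561, 0.231] pointing down, gripper open.
Joint ranges: [-2.96, 2.96], [-0.89, 2.26], [0.02, 2.5], [-1.34, 4.48], [0, 2.73], [-2.66, 2.66]. Speed limits (rad/s): [2.39, 2.39, 2.79, 3.14, 3.14, 3.14].

## Interface

Orientations are given as a rotation vector (axis times angle).
In Python, from workcell import ctrl, viewer gives the robot as it stands.
- The arm moves only by the shell command python3 -m inch 'ROWS' [OPENING] [FORCE]. ROWS is JSON, a list of rows, each a list of 4 numbers: the shift along the world's x, y, z in mm, then the turn about the world's z in rad. A call has 1 to 20 rows; each row is the pose to reach, as a shift and turn from the pose commanded when the call began; what a row does not reach only later rows make up. A row lasts 1/10 s, in which the tool goes at most 50 mm and 8.59 degrees, less where a joint would pass 70% of its speed; a pose out of reach is approached as far as the arm can. A call with a gripper value outside its range is refused whole. OPENING is the finger opening in mm, from 0 to 85.4, set as the call begins (- or left out, the last holds). The fingers move at their own pace and stop on an object; FORCE is the grip in N (left out, the last holds). Time passes only in rows, so rows that repeat a pose let the fingers close. It gives the time, the measured TCP pose, the force and the opening at its end, in the units of the state.
- ctrl.get_obs(): the state, without advancing time (a new reading comes with each control period).
- viewer.snapshot(name): name is "scene" or "top" or "wrist"; returns the picture (384x512x3 uint8, red, green, blue); there is no depth.
- viewer.camera_params(name): a dict with "vfov" (degrees; the focal length in pixels is half the picture's height over the tangent of half this angle, whatever the lens; pixels are square), "cx", "cy" (the principal point, pixels), "distortion" ([k1, k2, p1, p2, k3] as OpenCV has them; the pictures are not rectified), "R" (3x3) and "t" (3): a world point X has camera coordinates R X + t. Camera axes: x right, y down, z forward; pixel columns grow to the right and rows downward; lengths in m; the calibration is good to about 2 mm. A picture is of the moment at which its call begins: read the wrist's pose just before it. camera_params takes no time and is no camera call; for the wrist camera it gives the pose at the moment of the call.
- ctrl.close_job(): hands the job in, once; it reports no verdict.
The state is a dict: "time_s": time; "joint_positions": joint angles; "dq": joint speeds; "joint_efforts": joint torques, N m; "position": TCP position; "tool_rot": TCP orientation; "ft_force": force on the tool from outside, world axes, zero at the start; "wrist_torque": the same for the moment, N m; "grip_width": finger opening in m.
Only numpy, scipy, OpenCV 4.12 (cv2) and the standard library are available. Lean on these libraries where they do the work, as an engineer would, in place of code of your own. Each camera call takes 0.05 s, during which the arm holds its last target.

## Task

Take the square-headed key off its hook on the little key rack and push it blade-down, fully home, into the lock on the blue savings box; the pins are sticky, so wiggle it if it binds. Turn it clockwise a quarter turn to the stop and finish holding it there against the lock's spring, still gripped and fully home, so that I can lift the lid. Leave the round-headed key on its hook and the other things on the table where they stand.

Things in the scene. Friction and masses are not known exactly. Their poses are not given: they have to be found in the camera images.
- key_bow (a point): centre of the head of the loose square-headed key (45 g), hanging blade-down on either hook. z: along the key, blade to head (up); y: its width; x: its thickness. Head: black plastic, 30 mm wide, 30 high, 8 thick, with a hole 14 wide, 14 high whose top edge is 9 mm above this point. Under it a flat steel shank, 22 wide, 4 thick, 18 long, ends in square shoulders 33 mm below this point.
- key_tip (a point): tip of the square-headed key's blade, 62.5 mm below the centre of its head, same axes. The blade is flat steel, 14 mm wide, 4 mm thick and 29.5 mm long from the shoulders to this rounded, thinned tip. The key works either way round (half a turn about z).
- spare_bow (a point): centre of the head of the other key: round black plastic head 27 mm across, round steel barrel 7 mm thick. It hangs on the other hook, its head at about the same height, and is to be left there.
- rack: key rack, fixed: wooden foot 120 x 230 x 12 mm, origin at the centre of its underside, z up. Its two wire hooks (5 mm thick), at y = +58 and -58 mm, come from a crossbar (x = +45 mm, 122 mm high, 8 mm thick) and point along -x. A key hangs at x = 0, its width along the rack's y, where the wire's centre is lowest (110 mm high).
- rack_centre (a point): point of the rack at x = 0, y = 0, 110 mm above the table, mid-way between the hanging points of its two hooks; axes as the rack's. Towards -x each hook rises 4.5 mm to its free end at x = -22 mm. A key comes off when raised about 6.5 mm (5.5 to 8 mm clears wire and tip) and then drawn level along the rack's -x by 35 mm or more.
- cash_box: blue steel savings box, 180 (x) x 240 (y) x 90 mm, fixed; origin at the centre of its underside, z up, front towards -x. The front strip of its top is a fixed deck with the lock, at x = -55 mm, y = 0; behind it the shut lid (top 94 mm high) with a coin slot and a folded wire handle (up to 100 mm high, 95 mm and more behind the lock).
- keyhole (a point): centre of the keyhole's mouth in the brass lock cylinder's face (26 mm across, in a steel collar 39 mm across), 94 mm above the table, z up; turns with the cylinder. The slot runs along y: 15.6 mm long, 5.5 wide, long edges bevelled to 10 mm at the mouth. The key goes straight down, width along the slot, until its shoulders rest on the face: then its head's centre is 33 mm above this point.
- slot_floor (a point): point in the keyhole 20.5 mm below its mouth, where a sprung tumbler (up to 2.6 N) begins to be pressed by the key's tip. Three spring pins in the slot's ends, 7, 12 and 17 mm below the mouth, stick as the key passes (several N each, about 10 N in all). The cylinder is blocked until the key is within about 4 mm of fully home.
- lock (a joint): angle of the lock cylinder, rad: 0 at rest (slot along the box's y), grows clockwise seen from above to the stop at 1.57, a quarter turn. A spring turns it back (0.03 Nm at rest, 0.07 Nm at the stop) when it is let go. The key has about 0.1 rad of play in the slot, so the hand must turn about 1.7 rad.
- grinder: stainless pepper grinder, 160 mm high, 56 mm across; origin at the centre of its underside. To be left alone.
- sugar_bowl: white ceramic sugar bowl with lid, 100 mm across, 98 mm high; origin at the centre of its underside. To be left alone.
- salad_bowl: clear glass salad bowl, 190 mm across, 75 mm high; origin at the centre of its underside. To be left alone.
Not all that is in view belongs to the job. What is shaped like the part that bears key_bow but purple is not meant.

How it is judged:
By the outcome, as a careful person would: the job done as asked, in the order asked, and still so for the second after the job is handed in, while the arm keeps its last pose, push and grip.
It also fails if it takes over 64 s, if anything falls off the work surface, if the arm or the gripper's body presses on something with over 40 N, if the wrist force passes 120 N, or if a joint passes its speed limit or range.

## Working session

There is one attempt and no reset: what is moved stays moved. The work goes in short steps, Python scripts to look and compute and a shell command to move; the robot and the scene stay as the last step left them, time stands still between calls to the robot, and variables do not carry over. Pictures are saved under pics/ and viewed, and the job is handed in when it is done.

```bash
ls; mkdir -p pics; python3 - <<'E'
from workcell import ctrl, viewer
import cv2,json
o=ctrl.get_obs();print(o)
for n in ["scene","top","wrist"]:
    p=viewer.camera_params(n);print(n,p)
    cv2.imwrite(f"pics/{n}0.png",cv2.cvtColor(viewer.snapshot(n),cv2.COLOR_RGB2BGR))
E
```

```text
pics
{'time_s': 0.0, 'joint_positions': array([-1.29240851e+00,  1.31178807e-01,  1.48933277e+00, -1.30078040e-05,
        1.52299465e+00, -8.53892688e-02]), 'dq': array([ 0.00129207,  0.00144659,  0.00176734, -0.00046407, -0.00051879,
       -0.00204771]), 'joint_efforts': array([-9.70478577e-04, -5.69403541e+01, -5.00549054e+01, -6.87056090e-04,
        1.49675715e-02, -2.92745847e-05]), 'position': array([ 0.21334829, -0.56017381,  0.23020453]), 'tool_rot': array([ 2.02359151,  0.37417791, -2.02399751]), 'ft_force': array([-0.83401149, -0.30415598,  0.22635577]), 'wrist_torque': array([-0.04849549,  0.00166073, -0.00149158]), 'grip_width': 0.08581379916520622}
scene {'vfov': 47.00972490480528, 'cx': 258.66428164542754, 'cy': 197.35704862477084, 'distortion': array([-0.00693255,  0.        ,  0.        ,  0.        ,  0.        ]), 'R': array([[-0.88021995,  0.47442138,  0.0117127 ],
       [ 0.31999091,  0.61156118, -0.72360123],
       [-0.35045493, -0.63318029, -0.69011888]]), 't': array([ 0.53642039, -0.10954543,  1.62707133])}
top {'vfov': 44.24032802917035, 'cx': 260.68615898973957, 'cy': 183.56330947440784, 'distortion': array([-0.02343989,  0.        ,  0.        ,  0.        ,  0.        ]), 'R': array([[ 0.01914538, -0.9997213 ,  0.0138123 ],
       [-0.99433544, -0.02048319, -0.10429515],
       [ 0.104549  , -0.01173729, -0.99445047]]), 't': array([-0.04729887,  0.62888673,  1.55746188])}
wrist {'vfov': 68.3903147033444, 'cx': 255.76254411598205, 'cy': 192.11789939186275, 'distortion': array([-0.00775263,  0.        ,  0.        ,  0.        ,  0.        ]), 'R': array([[ 0.35499506, -0.93486606, -0.00199047],
       [-0.88686498, -0.33743966,  0.31560258],
       [-0.29571781, -0.11027208, -0.94888938]]), 't': array([-0.59882215, -0.0405609 ,  0.3817125 ])}
```

View pics/scene0.png

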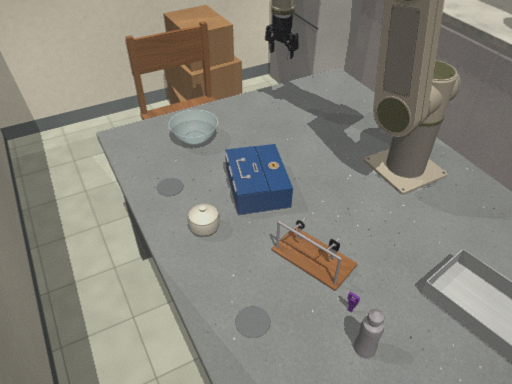

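View pics/top0.png

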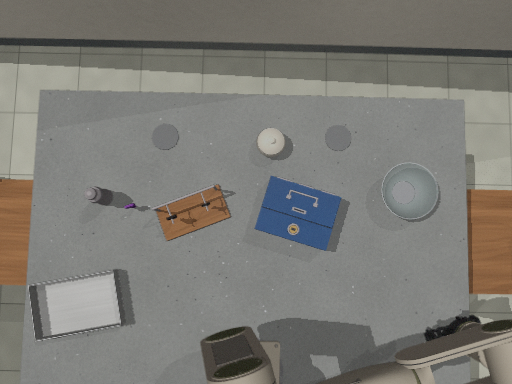

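View pics/wrist0.png

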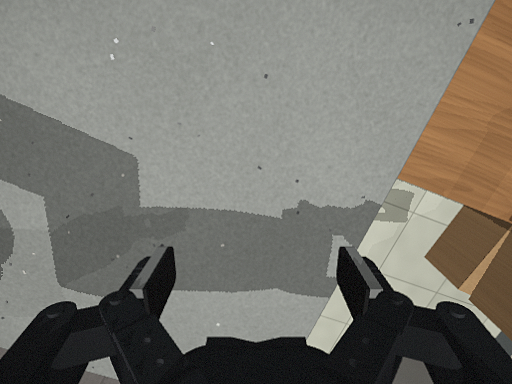

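```bash
python3 - <<'E'
import cv2
a=cv2.imread("pics/scene0.png")[205:320,260:375];b=cv2.imread("pics/top0.png")[170:250,115:245]
cv2.imwrite("pics/c1.png",cv2.resize(a,None,fx=5,fy=5,interpolation=2))
cv2.imwrite("pics/c2.png",cv2.resize(b,None,fx=6,fy=6,interpolation=2))
c=cv2.imread("pics/top0.png")[165:260,245:350]
cv2.imwrite("pics/c3.png",cv2.resize(c,None,fx=6,fy=6,interpolation=2))
E
```

```text
(no output)
```

View pics/c1.png

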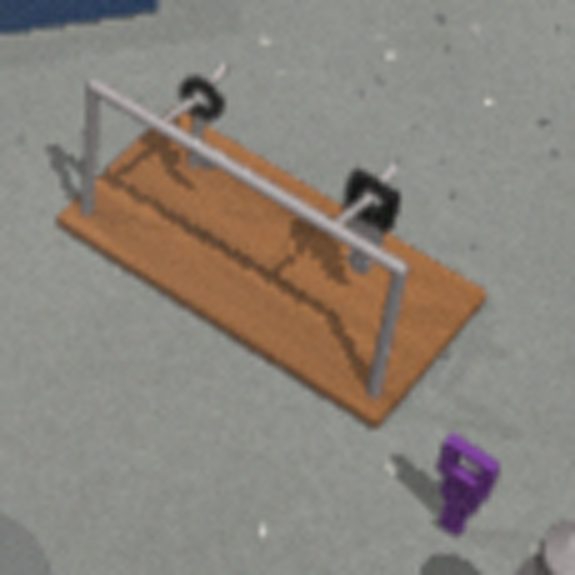

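View pics/c2.png

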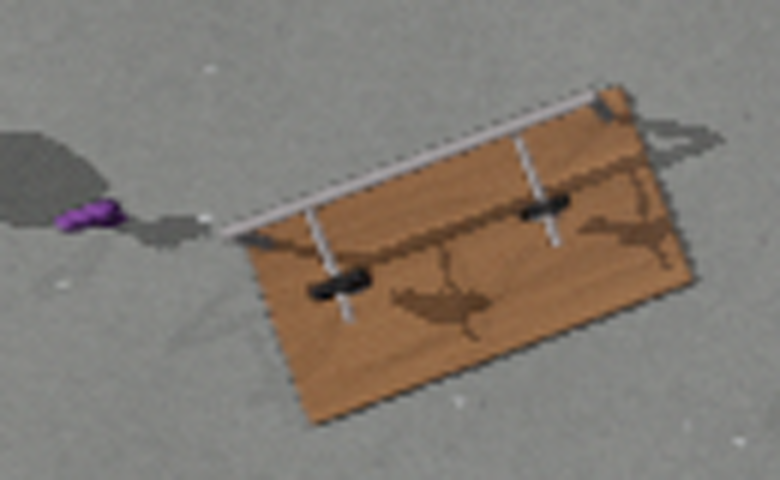

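View pics/c3.png

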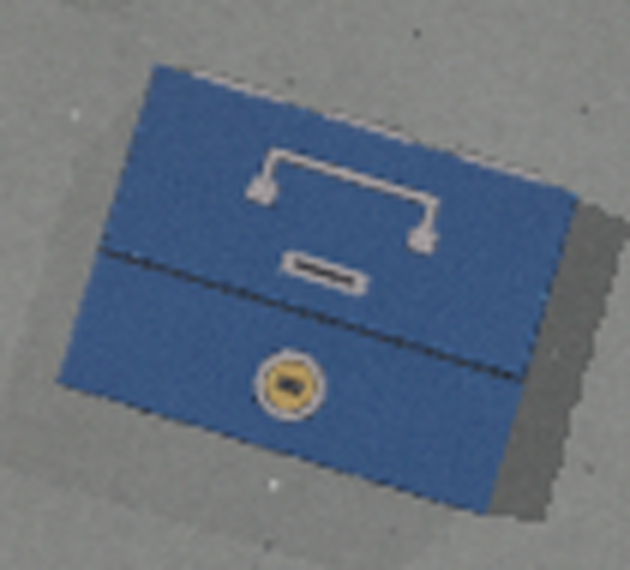

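```bash
cat > h.py <<'E'
import numpy as np,cv2
from scipy.optimize import least_squares
from workcell import viewer,ctrl
def proj(P,c):
    f=192/np.tan(np.radians(c["vfov"])/2)
    K=np.array([[f,0,c["cx"]],[0,f,c["cy"]],[0,0,1]])
    return cv2.projectPoints(np.asarray(P,float).reshape(-1,3),cv2.Rodrigues(c["R"])[0],c["t"],K,c["distortion"])[0][:,0]
def backz(uv,z,c):
    f=192/np.tan(np.radians(c["vfov"])/2)
    K=np.array([[f,0,c["cx"]],[0,f,c["cy"]],[0,0,1]])
    n=cv2.undistortPoints(np.array(uv,float).reshape(-1,1,2),K,c["distortion"])[:,0]
    out=[]
    C=-c["R"].T@c["t"]
    for a in n:
        d=c["R"].T@np.array([a[0],a[1],1]);out.append(C+d*(z-C[2])/d[2])
    return np.array(out)
def pl(q,P):
    P=np.asarray(P,float);c,s=np.cos(q[2]),np.sin(q[2])
    return np.c_[q[0]+c*P[:,0]-s*P[:,1],q[1]+s*P[:,0]+c*P[:,1],P[:,2]]
def fit(obs,q0):  # obs list of (cam,local pts m, px)
    f=lambda q:np.concatenate([(proj(pl(q,P),c)-np.array(u)).ravel() for c,P,u in obs])
    r=least_squares(f,q0,loss='soft_l1');return r.x,f(r.x).reshape(-1,2)
def unc(p,s,off): return (np.array(p,float)+.5)/s-.5+np.array(off)
E
python3 - <<'E'
from h import *
T=viewer.camera_params("top");S=viewer.camera_params("scene")
rp=np.array([[-60,-115,12],[-60,115,12],[60,-115,12],[45,58,122],[45,-58,122]])/1000
t=(T,rp[:5],unc([(695,278),(315,422),(620,88),(311,210),(517,137)],6,(115,170)))
s=(S,np.array([[-60,115,12],[60,115,12],[60,-115,12]])/1000,unc([(487,290),(376,413),(57,214)],5,(260,205)))
for o in ([t],[s],[t,s]):
    q,r=fit(o,[.5,.2,.3]);print(np.round(q,4),np.round(r,1).tolist())
q0=q
print("bows",pl(q,np.array([[0,58,101],[0,-58,101]])/1000))
bp=np.array([[90,120,94],[90,-120,94],[-90,120,90],[-90,-120,90],[-55,0,94]])/1000
q,r=fit([(T,bp,unc([(155,66),(580,195),(60,383),(487,515),(290,385)],6,(245,165)))],[.55,-.2,-.2]);print(q,np.round(r,1).tolist(),pl(q,bp[4:]))
print(backz(unc([(340,284),(290,385)],6,(0,0))[:1]+[115,170],.101,T),backz(unc([(290,385)],6,(245,165)),.094,T))
E
```

```text
[0.5288 0.193  0.3884] [[0.4, 0.9], [-0.2, 1.5], [0.4, -0.4], [-0.3, -0.3], [-0.2, -1.3]]
[0.5295 0.1931 0.3795] [[0.3, -0.5], [0.2, 1.1], [-0.6, -0.6]]
[0.5293 0.193  0.3835] [[0.4, 0.9], [-0.3, 1.2], [0.5, -0.4], [-0.3, -0.6], [-0.1, -1.4], [0.4, -0.7], [0.4, 1.0], [-0.6, -0.5]]
bows [[0.5075569  0.24683086 0.101     ]
 [0.55096374 0.13925835 0.101     ]]
[ 0.53161671 -0.15609746 -0.27714801] [[0.1, -0.3], [0.1, -0.2], [-0.4, 0.1], [-0.0, 0.1], [0.2, 0.3]] [[ 0.47871552 -0.14104871  0.094     ]]
[[0.50958979 0.24959864 0.101     ]] [[ 0.47962624 -0.14031582  0.094     ]]
```

```bash
python3 - <<'E'
from h import *
o=ctrl.get_obs();R=cv2.Rodrigues(o["tool_rot"])[0];print(R.round(3));y=R[:,1];print(np.arctan2(y[1],y[0]), o["joint_positions"][[0,5]])
E
```

```text
[[-0.     0.356 -0.935]
 [ 0.001 -0.935 -0.356]
 [-1.    -0.002 -0.   ]]
-1.207020770335979 [-1.29241817 -0.08539696]
```

```bash
python3 -m inch '[[40,36,10,0.14],[80,72,20,0.28],[110,110,20,0.43],[130,150,20,0.58],[145,190,20,0.73],[155,230,20,0.88],[160,270,20,1.03],[165,310,20,1.17],[170,350,20,1.32],[175,390,20,1.46],[180,430,20,1.6]]'; python3 -m inch '[[15,40,0,0.14],[30,80,0,0.29],[42,120,0,0.43],[54,160,0,0.57],[66,200,0,0.72],[78,240,0,0.86],[90,280,0,1.0],[100,320,0,1.14],[110,350,0,1.29],[115,377,0,1.43],[115,377,0,1.56],[115,377,0,1.56]]'
python3 - <<'E'
from h import *
o=ctrl.get_obs();c=viewer.camera_params("wrist");im=viewer.snapshot("wrist")
np.save("w1.npy",c,allow_pickle=True)
cv2.imwrite("pics/w1.png",cv2.cvtColor(im,cv2.COLOR_RGB2BGR))
print(o["position"],o["joint_positions"],o["time_s"],cv2.Rodrigues(o["tool_rot"])[0][:,1])
print(proj([[.5076,.2468,.1035],[.551,.139,.1035]],c), -c["R"].T@c["t"])
E
```

```text
time_s: 1.25
position: [0.3933, -0.1291, 0.2511]
tool_rot: [0.911, 1.372, -0.911]
ft_force: [1.1, 0.2, 1.0]
grip_width: 0.0853
time_s: 2.45
position: [0.5081, 0.247, 0.2506]
tool_rot: [-0.303, 1.551, 0.303]
ft_force: [-0.2, -0.5, 0.1]
grip_width: 0.0854
[0.5081471  0.24700075 0.25059611] [ 3.61754349e-01  2.96862363e-02  1.55927467e+00 -7.39256401e-05
  1.55391879e+00 -1.59491613e+00] 2.45 [-3.76370385e-01  9.26469283e-01 -4.28516141e-05]
[[255.68365648 177.69385248]
 [146.73692319 177.48396209]] [0.43315829 0.2166504  0.39415779]
```

View pics/w1.png

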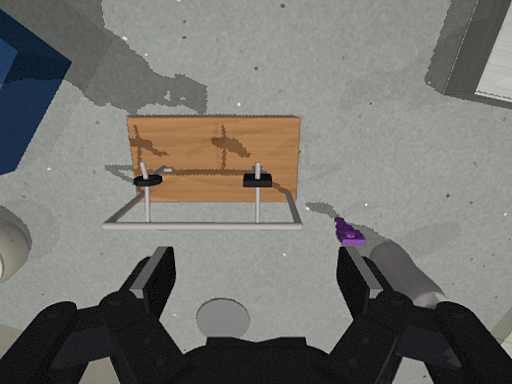

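```bash
python3 - <<'E'
import cv2
a=cv2.imread("pics/w1.png")[100:240,95:315]
cv2.imwrite("pics/w1c.png",cv2.resize(a[10:,:120],None,fx=5,fy=5,interpolation=2))
cv2.imwrite("pics/w1d.png",cv2.resize(a[10:,110:],None,fx=5,fy=5,interpolation=2))
E
```

```text
(no output)
```

View pics/w1d.png

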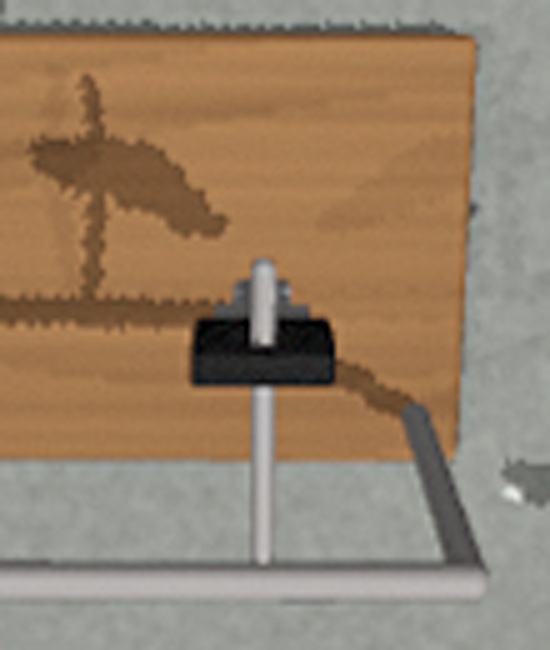

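View pics/w1c.png

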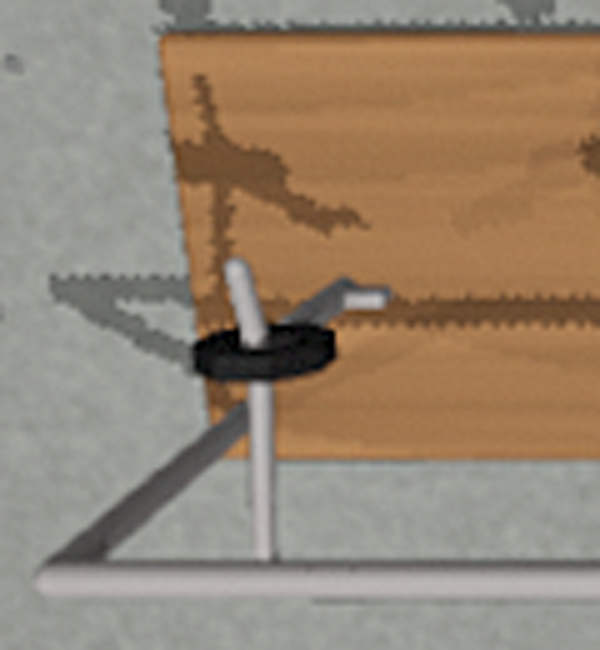

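```bash
python3 - <<'E'
from h import *
T=viewer.camera_params("top");S=viewer.camera_params("scene");W=np.load("w1.npy",allow_pickle=True).item()
rp=np.array([[-60,-115,12],[-60,115,12],[60,-115,12],[45,58,122],[45,-58,122]])/1000
t=(T,rp[:5],unc([(695,278),(315,422),(620,88),(311,210),(517,137)],6,(115,170)))
s=(S,np.array([[-60,115,12],[60,115,12],[60,-115,12]])/1000,unc([(487,290),(376,413),(57,214)],5,(260,205)))
w=(W,np.array([[-60,115,12],[60,115,12],[-60,-115,12],[45,58,122],[45,-58,122]])/1000,np.r_[unc([(477,37),(455,459)],5,(205,110)),unc([(162,34)],5,(95,110)),unc([(262,580)],5,(205,110)),unc([(266,577)],5,(95,110))])
for o in ([w],[t,s,w]):
    q,r=fit(o,[.5,.2,.3]);print(np.round(q,4),np.round(r,1).tolist())
    print("bow",pl(q,np.array([[0,58,103.5]])/1000))
k,r=fit([(W,np.array([[4,15,118.5],[4,-15,118.5],[-4,15,118.5],[-4,-15,118.5]])/1000,unc([(333,385),(192,385),(333,352),(195,352)],5,(205,110)))],[.5,.24,.38]);print("key",k,np.round(r,1).tolist())
print("grinder",backz([(96,192)],.155,T))
g=backz([(96,192)],.155,T)[0]-k*[1,1,0]; print("rel rack frame",np.array([[np.cos(.385),np.sin(.385)],[-np.sin(.385),np.cos(.385)]])@g[:2])
E
```

```text
[0.5307 0.1954 0.3821] [[0.6, -0.4], [0.7, 1.1], [-1.9, -0.2], [0.2, -0.1], [-0.3, 0.2]]
bow [[0.50902244 0.24922756 0.1035    ]]
[0.5305 0.195  0.3826] [[-0.2, 0.6], [-0.9, 0.8], [0.0, -0.7], [-0.9, -1.0], [-0.7, -1.8], [0.4, -0.0], [0.4, 1.7], [-0.6, 0.1], [0.4, -0.6], [0.5, 0.9], [-2.1, -0.3], [-0.1, -0.3], [-0.7, -0.0]]
bow [[0.50887561 0.24880594 0.1035    ]]
key [0.50868678 0.24891738 0.38300937] [[0.7, 0.5], [-0.5, 0.5], [0.8, -0.4], [-1.2, -0.5]]
grinder [[0.5801343  0.47600466 0.155     ]]
rel rack frame [0.15150215 0.18363136]
```

```bash
python3 -m inch '[[0.7,1.9,-30,-0.003],[0.7,1.9,-65,-0.003],[0.7,1.9,-95,-0.003],[0.7,1.9,-120,-0.003],[0.7,1.9,-120,-0.003]]' 55
python3 - <<'E'
from h import *
o=ctrl.get_obs();im=viewer.snapshot("wrist")
cv2.imwrite("pics/w2.png",cv2.cvtColor(im,cv2.COLOR_RGB2BGR));print(o["position"],o["grip_width"])
E
```

```text
time_s: 3.0
position: [0.5063, 0.2463, 0.1268]
tool_rot: [-0.295, 1.558, 0.293]
ft_force: [-1.5, -0.1, -0.2]
grip_width: 0.0551
[0.50629713 0.24627131 0.12684798] 0.05512143669051679
```

View pics/w2.png

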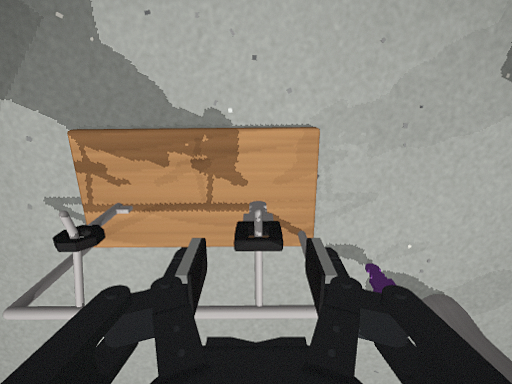

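```bash
python3 -m inch '[[0,0,0,0],[0,0,0,0],[0,0,0,0]]'; python3 - <<'E'
from h import *
for i in range(3):
    o=ctrl.get_obs();print(o["position"],o["dq"].round(3), o["time_s"])
c=viewer.camera_params("wrist");im=viewer.snapshot("wrist")
np.save("w3.npy",c,allow_pickle=True)
cv2.imwrite("pics/w3.png",cv2.cvtColor(im,cv2.COLOR_RGB2BGR))
print(proj([[.5088,.2489,.1185]],c))
cv2.imwrite("pics/w3c.png",cv2.cvtColor(cv2.resize(im[180:300,170:350],None,fx=4,fy=4,interpolation=2),cv2.COLOR_RGB2BGR))
E
```

```text
time_s: 3.35
position: [0.5104, 0.2485, 0.1333]
tool_rot: [-0.296, 1.547, 0.297]
ft_force: [-0.2, 0.5, 0.0]
grip_width: 0.055
[0.51036604 0.24848351 0.13326695] [ 0.003  0.004  0.008  0.    -0.002 -0.001] 3.35
[0.51036604 0.24848351 0.13326695] [ 0.003  0.004  0.008  0.    -0.002 -0.001] 3.35
[0.51036604 0.24848351 0.13326695] [ 0.003  0.004  0.008  0.    -0.002 -0.001] 3.35
[[257.15459257 233.34643883]]
```

View pics/w3c.png

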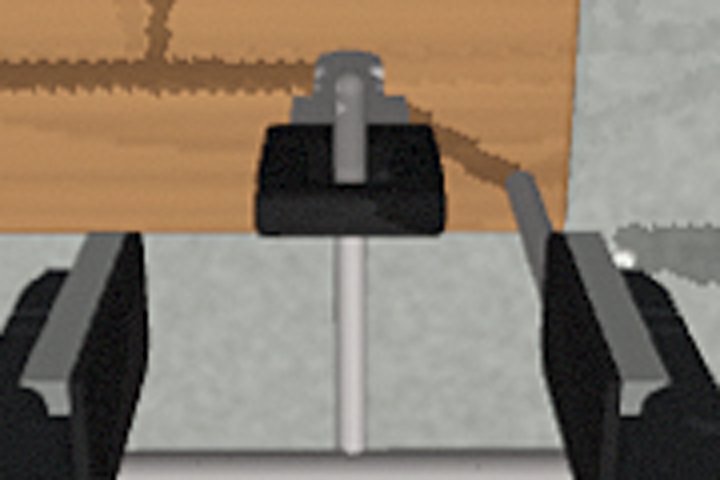

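```bash
for i in 1 2 ; do python3 -m inch '[[0,0,0,0],[0,0,0,0]]'; done
```

```text
time_s: 3.6
position: [0.5094, 0.2483, 0.1317]
tool_rot: [-0.297, 1.55, 0.297]
ft_force: [-0.3, -0.3, -0.7]
grip_width: 0.0551
time_s: 3.8
position: [0.5091, 0.2482, 0.1312]
tool_rot: [-0.298, 1.55, 0.297]
ft_force: [0.2, -0.5, -0.2]
grip_width: 0.0552
```

```bash
python3 -m inch '[[-0.2,0.5,-12,0],[-0.2,0.5,-24,0],[-0.2,0.5,-36,0],[-0.2,0.5,-44,0],[-0.2,0.5,-47.5,0],[-0.2,0.5,-47.5,0],[-0.2,0.5,-47.5,0],[-0.2,0.5,-47.5,0],[-0.2,0.5,-47.5,0],[-0.2,0.5,-47.5,0]]'
python3 - <<'E'
from h import *
o=ctrl.get_obs();im=viewer.snapshot("wrist")
cv2.imwrite("pics/w4.png",cv2.cvtColor(im,cv2.COLOR_RGB2BGR));print(o["position"],o["grip_width"],o["ft_force"])
E
```

```text
time_s: 4.8
position: [0.5093, 0.2488, 0.0843]
tool_rot: [-0.297, 1.549, 0.298]
ft_force: [-0.6, -0.4, 0.2]
grip_width: 0.0549
[0.50931328 0.24877844 0.08425931] 0.054886074517025436 [-0.63415982 -0.35545558  0.15185643]
```

View pics/w4.png

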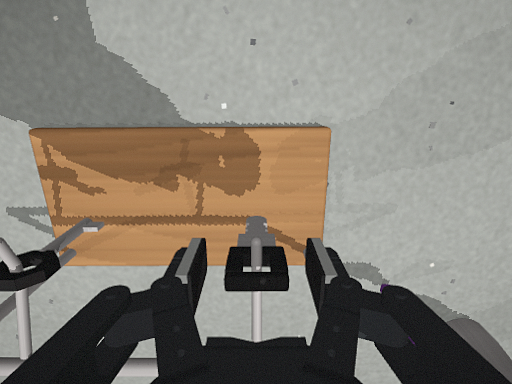

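```bash
python3 -m inch '[[0,0,0,0],[0,0,0,0],[0,0,0,0],[0,0,0,0],[0,0,0,0],[0,0,0,0],[0,0,0,0],[0,0,0,0],[0,0,0,0],[0,0,0,0]]' 15 90
python3 - <<'E'
from h import *
o=ctrl.get_obs();im=viewer.snapshot("wrist")
cv2.imwrite("pics/w5.png",cv2.cvtColor(im,cv2.COLOR_RGB2BGR));print(o["position"],o["grip_width"],o["ft_force"])
E
```

```text
time_s: 5.85
position: [0.5092, 0.2487, 0.084]
tool_rot: [-0.297, 1.55, 0.297]
ft_force: [1.4, -1.3, 4.9]
grip_width: 0.0286
[0.50923629 0.24866828 0.08399078] 0.028628902720925626 [ 1.37844721 -1.32294874  4.89715317]
```

View pics/w5.png

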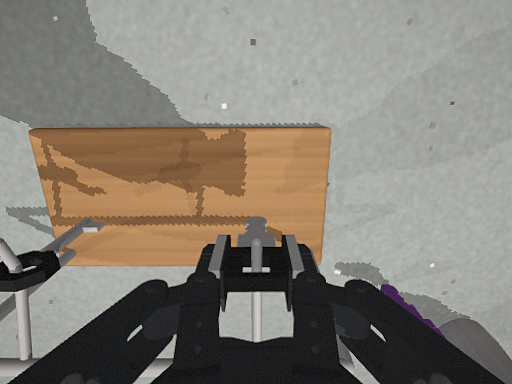

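```bash
python3 -m inch '[[0,0,1.5,0],[0,0,3,0],[0,0,4.5,0],[0,0,6,0],[0,0,6.7,0],[0,0,6.7,0],[0,0,6.7,0],[0,0,6.7,0],[0,0,6.7,0],[0,0,6.7,0]]'
python3 - <<'E'
from h import *
o=ctrl.get_obs();im=viewer.snapshot("wrist")
cv2.imwrite("pics/w6.png",cv2.cvtColor(cv2.resize(im[180:320,170:350],None,fx=4,fy=4,interpolation=2),cv2.COLOR_RGB2BGR));print(o["position"],o["grip_width"],o["ft_force"])
E
```

```text
time_s: 6.9
position: [0.509, 0.2487, 0.0904]
tool_rot: [-0.297, 1.55, 0.297]
ft_force: [0.6, -0.2, -1.0]
grip_width: 0.0282
[0.50899227 0.24865684 0.09043082] 0.02820042069148346 [ 0.5812722  -0.19104546 -1.04502349]
```

View pics/w6.png

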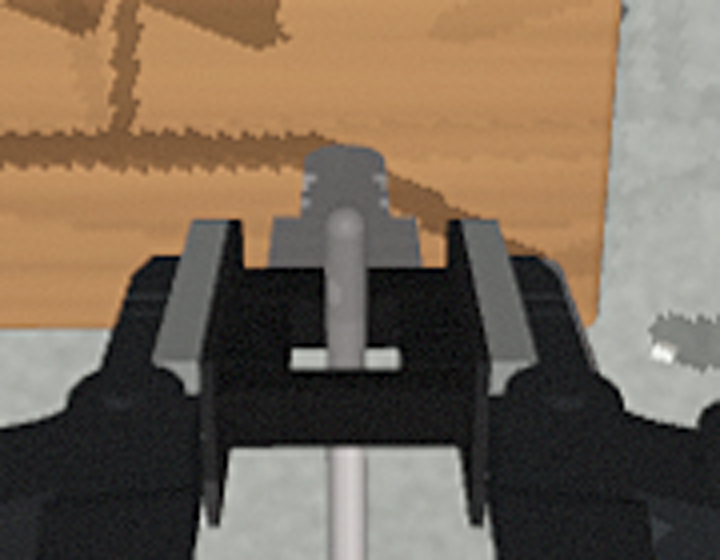

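```bash
python3 -m inch '[[-2,-0.8,0,0],[-5,-2,0,0],[-8,-3.2,0,0],[-11,-4.4,0,0],[-14,-5.6,0,0],[-17,-6.8,0,0],[-20,-8.1,0,0],[-23,-9.3,0,0],[-26,-10.5,0,0],[-29,-11.7,0,0],[-33,-13.3,0,0],[-37,-14.9,0,0],[-41.7,-16.8,0,0],[-46,-18.6,0,0],[-46,-18.6,0,0],[-46,-18.6,0,0]]'
python3 - <<'E'
from h import *
o=ctrl.get_obs();im=viewer.snapshot("wrist")
cv2.imwrite("pics/w7.png",cv2.cvtColor(im,cv2.COLOR_RGB2BGR));print(o["position"],o["grip_width"],o["ft_force"])
E
```

```text
time_s: 8.55
position: [0.463, 0.2301, 0.0906]
tool_rot: [-0.297, 1.55, 0.297]
ft_force: [0.5, 0.5, -0.3]
grip_width: 0.0281
[0.46304137 0.23005567 0.09060531] 0.02809755134536213 [ 0.54615024  0.49855235 -0.29035117]
```

View pics/w7.png

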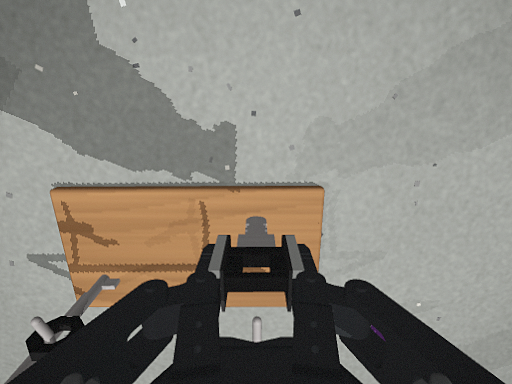

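```bash
python3 -m inch '[[0,0,35,0],[0,-5,70,0],[0,-30,100,-0.06],[2,-65,110,-0.13],[4,-100,110,-0.19],[6,-135,110,-0.25],[8,-170,110,-0.31],[10,-205,110,-0.37],[12,-240,110,-0.43],[14,-275,110,-0.49],[15,-305,110,-0.55],[15.5,-335,110,-0.6],[15.7,-358,110,-0.64],[15.7,-371,110,-0.66],[15.7,-371,110,-0.66],[15.7,-371,110,-0.66],[15.7,-371,110,-0.66],[15.7,-371,110,-0.66],[15.7,-371,110,-0.66]]'
python3 - <<'E'
from h import *
o=ctrl.get_obs();c=viewer.camera_params("wrist");im=viewer.snapshot("wrist")
np.save("w8.npy",c,allow_pickle=True)
cv2.imwrite("pics/w8.png",cv2.cvtColor(im,cv2.COLOR_RGB2BGR));print(o["position"],o["grip_width"],o["ft_force"],o["joint_positions"]);R=cv2.Rodrigues(o["tool_rot"])[0];print(R.round(4))
print(proj([[.4787,-.1410,.094]],c))
cv2.imwrite("pics/w8c.png",cv2.cvtColor(cv2.resize(im[110:260,160:350],None,fx=4,fy=4,interpolation=2),cv2.COLOR_RGB2BGR))
E
```

```text
time_s: 10.5
position: [0.4788, -0.1402, 0.2005]
tool_rot: [0.219, 1.56, -0.219]
ft_force: [0.2, -0.8, -0.5]
grip_width: 0.0284
[ 0.47882432 -0.14017056  0.20054282] 0.028364300329846628 [ 0.15802945 -0.82131691 -0.49520558] [-3.87652975e-01 -1.29736878e-01  1.80460338e+00  9.31450708e-05
  1.46665288e+00 -1.67905232e+00]
[[ 1.000e-04  2.758e-01  9.612e-01]
 [ 1.000e-04  9.612e-01 -2.758e-01]
 [-1.000e+00  1.000e-04  1.000e-04]]
[[254.61899183 190.04990378]]
```

View pics/w8.png

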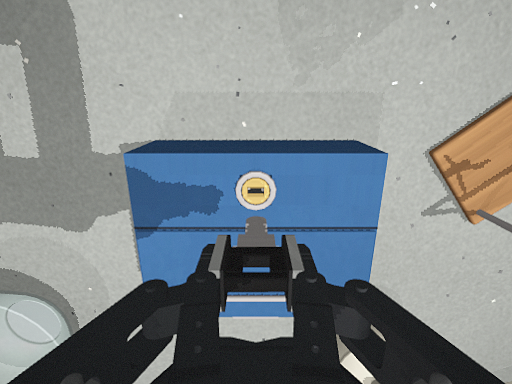

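View pics/w8c.png

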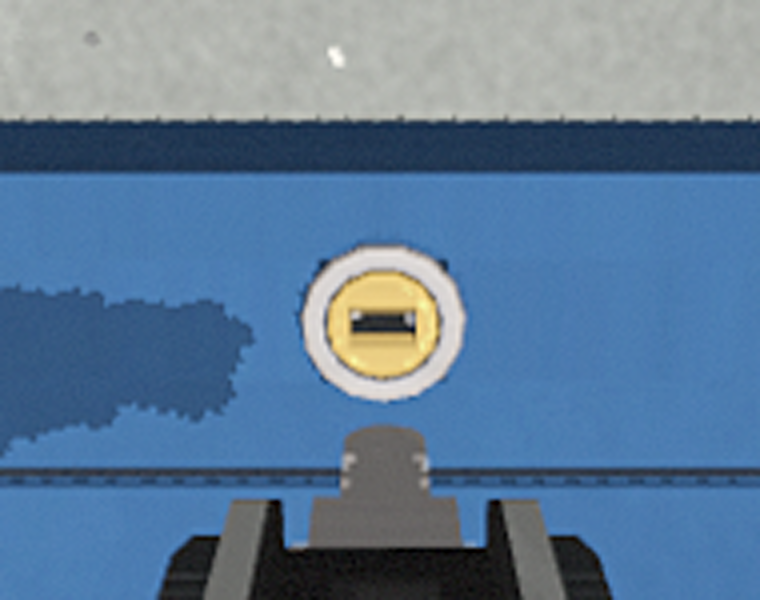

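```bash
python3 - <<'E'
from h import *
W=np.load("w8.npy",allow_pickle=True).item()
im=cv2.imread("pics/w8.png")
cv2.imwrite("pics/w8e.png",cv2.resize(im[125:170,115:165],None,fx=8,fy=8,interpolation=2))
cv2.imwrite("pics/w8f.png",cv2.resize(im[125:170,360:410],None,fx=8,fy=8,interpolation=2))
cv2.imwrite("pics/w8g.png",np.hstack([cv2.imread("pics/w8e.png"),cv2.imread("pics/w8f.png")]))
print("lock",backz([(255.6,190.6)],.094,W))
p=np.array([0.47882432,-0.14017056,0.20054282])
u=np.array([.2758,.9612,0]);z=np.array([.9612,-.2758,0])
for h in (-.043,-.0135): print(h,proj([p+[0,0,h]+ z*a+u*b for a,b in((0,0),(.001,0),(0,.001),(0,.007),(0,-.007))],W).round(2).tolist())
print(proj([p+[0,0,-.0135]+u*.007-z*.002,p+[0,0,-.0135]+u*.011-z*.002],W))
E
```

```text
lock [[ 0.47947005 -0.14027206  0.094     ]]
-0.043 [[255.48, 217.32], [255.49, 218.6], [256.88, 217.31], [265.25, 217.31], [245.72, 217.33]]
-0.0135 [[255.47, 236.45], [255.47, 237.9], [257.08, 236.45], [266.79, 236.43], [244.14, 236.46]]
[[266.83043817 233.51544488]
 [273.32661451 233.50814556]]
```

View pics/w8g.png

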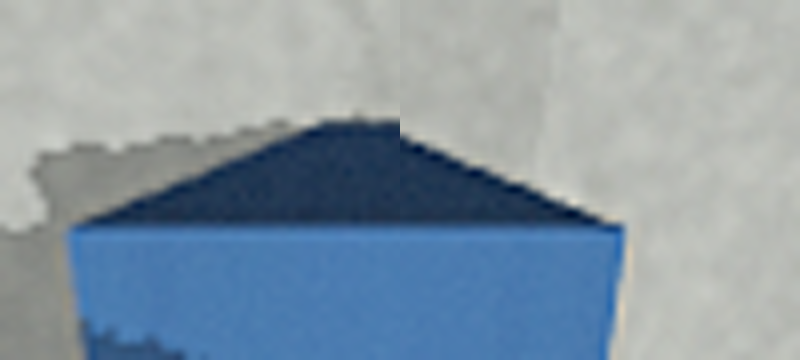

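```bash
python3 -m inch '[[0.7,-0.4,-12,0],[0.7,-0.4,-25,0],[0.7,-0.4,-38,0],[0.7,-0.4,-49,0],[0.7,-0.4,-57,0],[0.7,-0.4,-60,0],[0.7,-0.4,-60,0],[0.7,-0.4,-60,0],[0.7,-0.4,-60,0],[0.7,-0.4,-60,0]]'
python3 - <<'E'
from h import *
o=ctrl.get_obs();c=viewer.camera_params("wrist");im=viewer.snapshot("wrist")
np.save("w9.npy",c,allow_pickle=True)
cv2.imwrite("pics/w9.png",cv2.cvtColor(im,cv2.COLOR_RGB2BGR));print(o["position"],o["grip_width"],o["ft_force"],o["wrist_torque"])
cv2.imwrite("pics/w9c.png",cv2.cvtColor(cv2.resize(im[150:260,190:320],None,fx=6,fy=5.4,interpolation=2),cv2.COLOR_RGB2BGR))
E
```

```text
time_s: 11.55
position: [0.4798, -0.1415, 0.1411]
tool_rot: [0.22, 1.558, -0.221]
ft_force: [-0.2, 0.9, 0.3]
grip_width: 0.0281
[ 0.47979767 -0.14150222  0.14112315] 0.028110589879198285 [-0.2101097   0.86432936  0.25151252] [-0.00500053  0.02082958  0.0277838 ]
```

View pics/w9c.png

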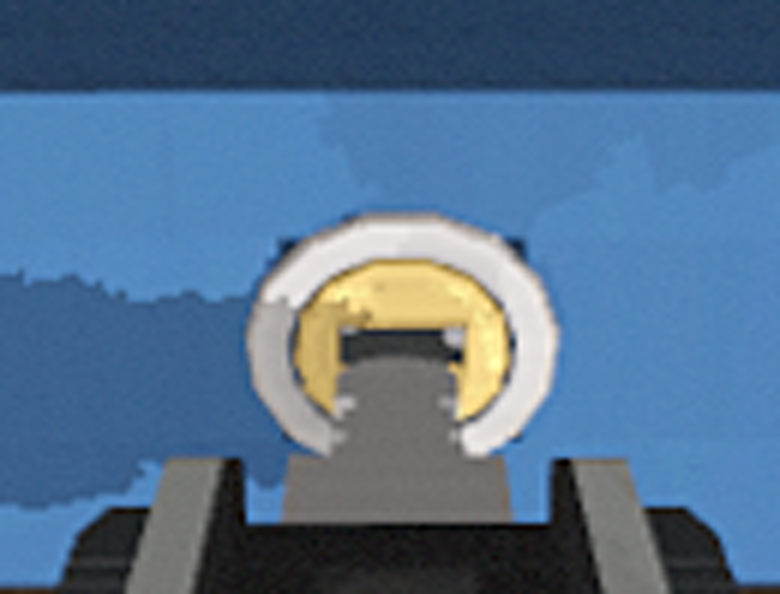

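```bash
python3 - <<'E'
from h import *
W=np.load("w9.npy",allow_pickle=True).item()
p=np.array([0.47979767,-0.14150222,0.14112315]);u=np.array([.2758,.9612,0]);z=np.array([.9612,-.2758,0])
f=lambda P:((proj(P,W)-[190,150]+.5)*[6,5.4]-.5).round(0).tolist()
L=np.array([.4795,-.1403,.094])
for d in (-.001,0,.001):
  l=L+z*d
  print(d,"collar top,bottom,left,right",f([l-z*.0195,l+z*.0195,l-u*.0195,l+u*.0195]),"brass top",f([l-z*.013]),"slot",f([l-z*.00275,l+z*.00275,l-u*.0078]))
print("tip",f([p+[0,0,-.043],p+[0,0,-.0135]-z*.002+u*.011]))
E
```

```text
-0.001 collar top,bottom,left,right [[404.0, 204.0], [404.0, 472.0], [244.0, 342.0], [565.0, 342.0]] brass top [[404.0, 251.0]] slot [[404.0, 323.0], [404.0, 361.0], [340.0, 342.0]]
0 collar top,bottom,left,right [[404.0, 212.0], [404.0, 478.0], [244.0, 349.0], [565.0, 349.0]] brass top [[404.0, 258.0]] slot [[404.0, 330.0], [404.0, 368.0], [340.0, 349.0]]
0.001 collar top,bottom,left,right [[404.0, 219.0], [404.0, 485.0], [244.0, 356.0], [564.0, 355.0]] brass top [[404.0, 265.0]] slot [[404.0, 337.0], [404.0, 374.0], [340.0, 356.0]]
tip [[395.0, 365.0], [502.0, 453.0]]
```

```bash
python3 -m inch '[[-0.3,0.5,0,0],[-0.3,0.5,-1.5,0],[-0.3,0.5,-3,0],[-0.3,0.5,-4.5,0],[-0.3,0.5,-6,0],[-0.3,0.5,-7,0],[-0.3,0.5,-8,0],[-0.3,0.5,-8,0],[-0.3,0.5,-8,0],[-0.3,0.5,-8,0]]'
python3 - <<'E'
from h import *
o=ctrl.get_obs();c=viewer.camera_params("wrist");im=viewer.snapshot("wrist")
print(o["position"],o["grip_width"],o["ft_force"],o["wrist_torque"])
cv2.imwrite("pics/w10c.png",cv2.cvtColor(cv2.resize(im[170:280,190:320],None,fx=6,fy=5.4,interpolation=2),cv2.COLOR_RGB2BGR))
E
```

```text
time_s: 12.6
position: [0.4791, -0.1408, 0.1326]
tool_rot: [0.22, 1.559, -0.22]
ft_force: [0.5, -0.5, -0.7]
grip_width: 0.0283
[ 0.47914221 -0.14082678  0.13255603] 0.02833447745006928 [ 0.50931489 -0.46375409 -0.66817192] [-0.05282789 -0.01823325 -0.03179602]
```

View pics/w10c.png

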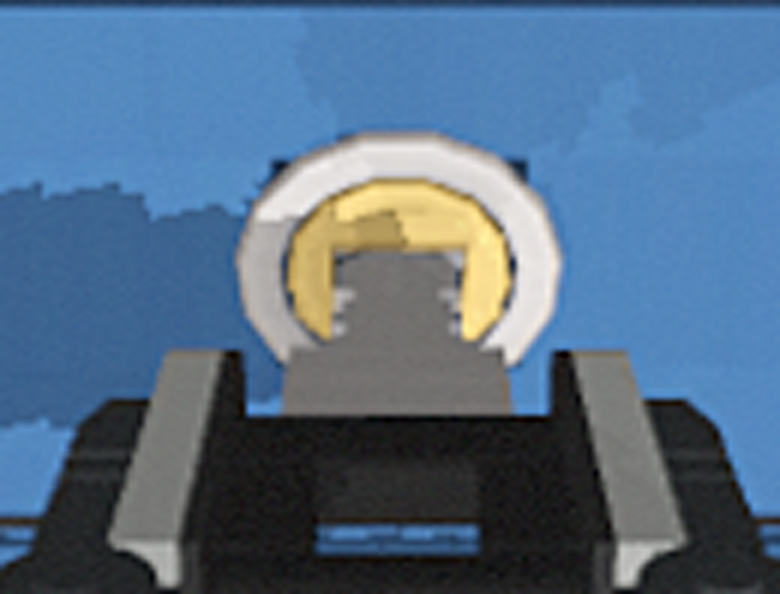

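```bash
python3 -m inch '[[0,0,-1,0],[0,0,-2,0],[0,0,-3,0],[0,0,-4,0],[0,0,-5,0],[0,0,-6,0],[0,0,-6,0],[0,0,-6,0]]'; python3 -c "
from h import *
o=ctrl.get_obs();print(o['position'],o['ft_force'],o['wrist_torque'])"
```

```text
time_s: 13.45
position: [0.4791, -0.141, 0.1265]
tool_rot: [0.22, 1.56, -0.221]
ft_force: [-0.7, -0.8, -0.4]
grip_width: 0.0279
[ 0.47909534 -0.14095205  0.12650237] [-0.66177437 -0.78928678 -0.38459093] [-0.20685587  0.06807326 -0.03462301]
```

```bash
python3 -m inch '[[0,0,-1,0],[0,0,-2,0],[0,0,-3,0],[0,0,-4,0],[0,0,-5,0],[0,0,-6,0],[0,0,-6,0],[0,0,-6,0]]'; python3 -c "
from h import *
o=ctrl.get_obs();print(o['position'],o['ft_force'],o['wrist_torque'],o['grip_width'])"
```

```text
time_s: 14.25
position: [0.4793, -0.1406, 0.1204]
tool_rot: [0.221, 1.559, -0.22]
ft_force: [2.4, -0.5, 1.7]
grip_width: 0.0279
[ 0.47929248 -0.14057084  0.12043025] [ 2.37037821 -0.45221646  1.65673279] [-0.15385773 -0.25577952  0.01126372] 0.027943765157675358
```

```bash
python3 -m inch '[[0,0,-1,0.02],[0,0,-2,-0.02],[0,0,-3,0.02],[0,0,-4,-0.02],[0,0,-5,0.02],[0,0,-6,-0.02],[0,0,-6,0],[0,0,-6,0]]'; python3 -c "
from h import *
o=ctrl.get_obs();print(o['position'],o['ft_force'],o['wrist_torque'],o['grip_width'])"
```

```text
time_s: 15.05
position: [0.479, -0.1408, 0.1143]
tool_rot: [0.219, 1.56, -0.219]
ft_force: [0.3, -0.8, 1.0]
grip_width: 0.0286
[ 0.47904352 -0.14078314  0.11434366] [ 0.25943541 -0.75966627  1.00445164] [-0.21938142 -0.14160146  0.09721727] 0.028562614932720203
```

```bash
python3 - <<'E'
from h import *
im=viewer.snapshot("wrist")
cv2.imwrite("pics/w11c.png",cv2.cvtColor(cv2.resize(im[170:290,180:330],None,fx=5,fy=5,interpolation=2),cv2.COLOR_RGB2BGR))
E
```

```text
(no output)
```

View pics/w11c.png

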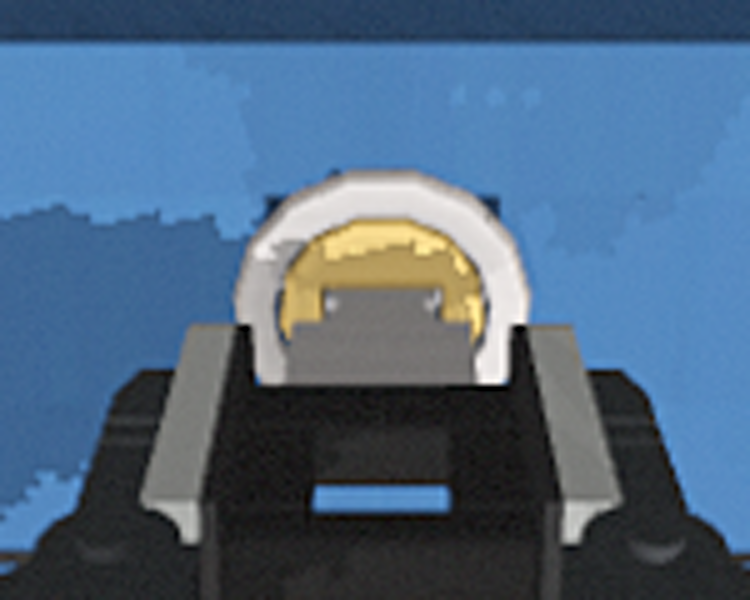

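```bash
python3 -m inch '[[0,0,-1,0.02],[0,0,-2,-0.02],[0,0,-3,0.02],[0,0,-4,-0.02],[0,0,-5,0],[0,0,-5,0],[0,0,-5,0]]'; python3 -c "
from h import *
o=ctrl.get_obs();print(o['position'],o['ft_force'],o['wrist_torque'],o['grip_width'])"; python3 -m inch '[[0,0,-1,0.02],[0,0,-2,-0.02],[0,0,-2.5,0],[0,0,-2.5,0],[0,0,-2.5,0]]'; python3 - <<'E'
from h import *
o=ctrl.get_obs();print(o['position'],o['ft_force'],o['wrist_torque'],o['grip_width'])
im=viewer.snapshot("wrist")
cv2.imwrite("pics/w12c.png",cv2.cvtColor(cv2.resize(im[170:290,180:330],None,fx=5,fy=5,interpolation=2),cv2.COLOR_RGB2BGR))
E
```

```text
time_s: 15.8
position: [0.479, -0.1408, 0.1093]
tool_rot: [0.22, 1.56, -0.219]
ft_force: [1.2, -0.9, 1.8]
grip_width: 0.0285
[ 0.47903181 -0.14078407  0.10929088] [ 1.16268711 -0.94627328  1.81165448] [-0.21551339 -0.18039595  0.03824885] 0.02848833050963949
time_s: 16.3
position: [0.4793, -0.1409, 0.1075]
tool_rot: [0.219, 1.559, -0.219]
ft_force: [-1.5, 0.1, 7.6]
grip_width: 0.0286
[ 0.47930682 -0.14086949  0.10752368] [-1.51925901  0.09270165  7.59297607] [ 0.00219223  0.19144444 -0.02342815] 0.028558879130179227
```

View pics/w12c.png

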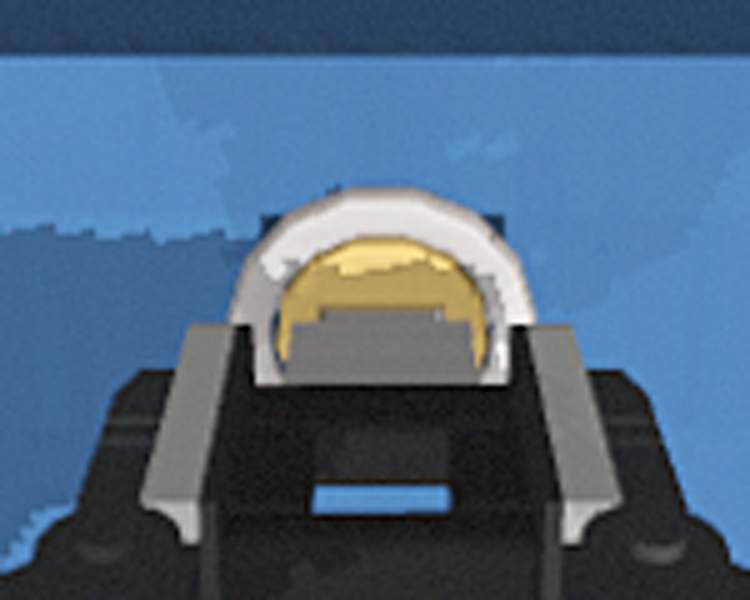

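```bash
python3 -m inch '[[0,0,-0.4,0.03],[0,0,-0.7,-0.03],[0,0,-0.7,0.03],[0,0,-0.7,0],[0,0,-0.7,0]]'; python3 - <<'E'
from h import *
o=ctrl.get_obs();print(o['position'],o['ft_force'],o['wrist_torque'],o['grip_width'])
E
```

```text
time_s: 16.85
position: [0.4795, -0.1409, 0.1074]
tool_rot: [0.22, 1.559, -0.22]
ft_force: [-1.9, 0.8, 12.1]
grip_width: 0.0281
[ 0.47954767 -0.14093043  0.10739891] [-1.8648546   0.81110503 12.13815022] [0.05467406 0.5351737  0.08015303] 0.02814502029499653
```

```bash
python3 -m inch '[[0,0,0,-0.03],[0,0,0,-0.08],[0,0,0,-0.15],[0,0,0,-0.22],[0,0,0,-0.3],[0,0,0,-0.3],[0,0,0,-0.3]]' - 110; python3 - <<'E'
from h import *
o=ctrl.get_obs();R=cv2.Rodrigues(o["tool_rot"])[0];print(o['position'],o['ft_force'],o['wrist_torque'],o['grip_width'],np.arctan2(R[1,1],R[0,1]))
E
```

```text
time_s: 17.55
position: [0.4796, -0.1409, 0.1075]
tool_rot: [0.454, 1.522, -0.454]
ft_force: [-2.4, 1.0, 11.7]
grip_width: 0.0282
[ 0.47955044 -0.14092381  0.1074722 ] [-2.38506578  1.03731968 11.69222423] [ 0.1059974   0.65880546 -0.05063429] 0.028211621944977512 0.9913439187111178
```

```bash
python3 -m inch '[[0,0,0,-0.07],[0,0,0,-0.14],[0,0,0,-0.21],[0,0,0,-0.28],[0,0,0,-0.35],[0,0,0,-0.42],[0,0,0,-0.5],[0,0,0,-0.5],[0,0,0,-0.5]]'; python3 - <<'E'
from h import *
o=ctrl.get_obs();R=cv2.Rodrigues(o["tool_rot"])[0];print(o['position'],o['ft_force'],o['wrist_torque'],o['grip_width'],np.arctan2(R[1,1],R[0,1]))
im=viewer.snapshot("wrist")
cv2.imwrite("pics/w13c.png",cv2.cvtColor(cv2.resize(im[140:290,160:350],None,fx=4,fy=4,interpolation=2),cv2.COLOR_RGB2BGR))
E
```

```text
time_s: 18.45
position: [0.4795, -0.1409, 0.1075]
tool_rot: [0.84, 1.402, -0.84]
ft_force: [-2.0, 0.2, 12.4]
grip_width: 0.0277
[ 0.47949869 -0.14089638  0.1074587 ] [-1.99291515  0.16494918 12.43742652] [0.19960963 0.63874554 0.04414802] 0.02766475497023678 0.49131535665345943
```

View pics/w13c.png

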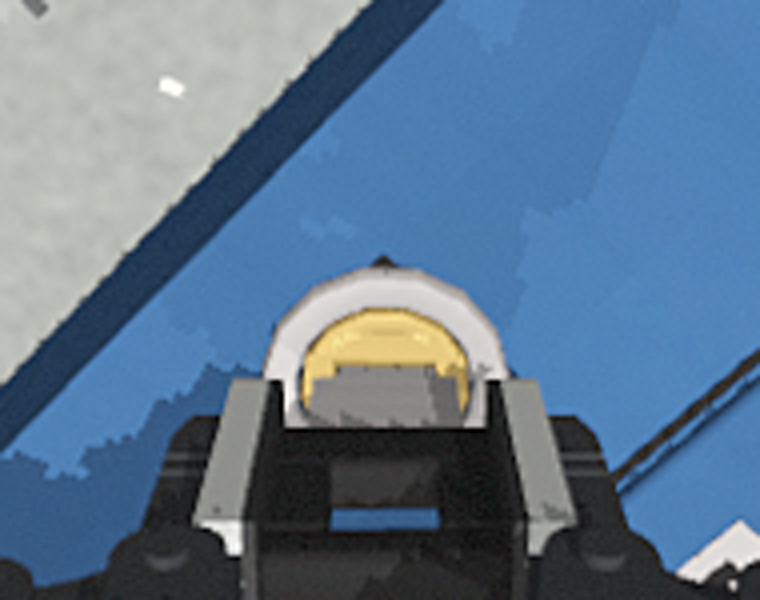

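```bash
python3 -m inch '[[0,0,0,-0.07],[0,0,0,-0.14],[0,0,0,-0.21],[0,0,0,-0.28],[0,0,0,-0.35],[0,0,0,-0.42],[0,0,0,-0.49],[0,0,0,-0.56],[0,0,0,-0.63],[0,0,0,-0.7],[0,0,0,-0.76],[0,0,0,-0.82],[0,0,0,-0.86],[0,0,0,-0.9],[0,0,0,-0.9],[0,0,0,-0.9]]'; python3 - <<'E'
from h import *
o=ctrl.get_obs();R=cv2.Rodrigues(o["tool_rot"])[0];print(o['position'],o['ft_force'],o['wrist_torque'],o['grip_width'],np.arctan2(R[1,1],R[0,1]))
im=viewer.snapshot("wrist")
cv2.imwrite("pics/w14c.png",cv2.cvtColor(cv2.resize(im[140:290,160:350],None,fx=4,fy=4,interpolation=2),cv2.COLOR_RGB2BGR))
E
```

```text
time_s: 20.1
position: [0.4794, -0.141, 0.1074]
tool_rot: [1.504, 0.987, -1.503]
ft_force: [-4.3, 0.3, 12.2]
grip_width: 0.0282
[ 0.47941343 -0.14096928  0.10742894] [-4.30911655  0.32208302 12.22132317] [0.0732997 0.6351668 0.0668023] 0.028217853717383338 -0.40851728347255023
```

View pics/w14c.png

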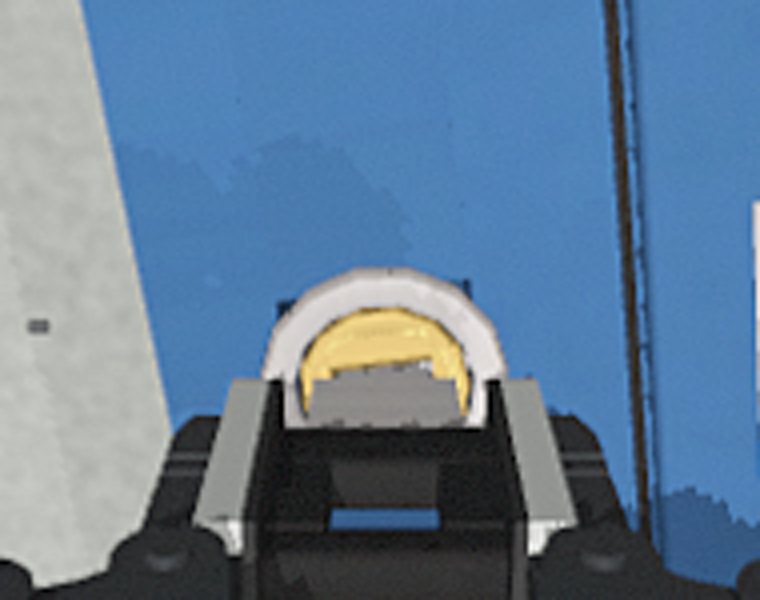

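```bash
cat > r.py <<'E'
from h import *
o=ctrl.get_obs();R=cv2.Rodrigues(o["tool_rot"])[0];print(o['position'].round(4),o['ft_force'].round(1),o['wrist_torque'].round(3),np.arctan2(R[1,1],R[0,1]).round(4),o['time_s'])
E
for i in 1 2 3; do python3 -m inch '[[0,0,0,0]]'>/dev/null; python3 r.py; done; python3 -m inch '[[0,0,0,-0.02],[0,0,0,-0.04],[0,0,0,-0.04],[0,0,0,-0.04]]'>/dev/null; for i in 1 2 3; do python3 -m inch '[[0,0,0,0]]'>/dev/null; python3 r.py; done
```

```text
[ 0.4794 -0.141   0.1074] [-3.2  0.7 12.4] [0.11  0.703 0.043] -0.4084 20.25
[ 0.4794 -0.141   0.1074] [-3.3  0.8 12.7] [0.116 0.685 0.083] -0.4084 20.35
[ 0.4795 -0.141   0.1075] [-3.7 -0.3 12.3] [0.091 0.692 0.038] -0.4085 20.45
[ 0.4794 -0.141   0.1074] [-4.5  0.8 11.9] [0.082 0.739 0.178] -0.4482 20.95
[ 0.4794 -0.141   0.1074] [-3.2  1.2 12.3] [0.097 0.716 0.217] -0.4482 21.05
[ 0.4794 -0.141   0.1074] [-3.7  0.3 11.6] [0.091 0.65  0.221] -0.4482 21.15
```

```bash
python3 -m inch '[[0,0,0,0],[0,0,0,0],[0,0,0,0],[0,0,0,0],[0,0,0,0]]'; python3 r.py; python3 - <<'E'
from h import *
im=viewer.snapshot("wrist")
cv2.imwrite("pics/w15c.png",cv2.cvtColor(cv2.resize(im[140:290,160:350],None,fx=4,fy=4,interpolation=2),cv2.COLOR_RGB2BGR))
cv2.imwrite("pics/s15.png",cv2.cvtColor(viewer.snapshot("scene"),cv2.COLOR_RGB2BGR))
E
```

```text
time_s: 21.65
position: [0.4794, -0.141, 0.1074]
tool_rot: [1.531, 0.962, -1.531]
ft_force: [-3.4, 0.4, 12.7]
grip_width: 0.0283
[ 0.4794 -0.141   0.1074] [-3.4  0.4 12.7] [0.082 0.617 0.209] -0.4483 21.65
```

View pics/w15c.png

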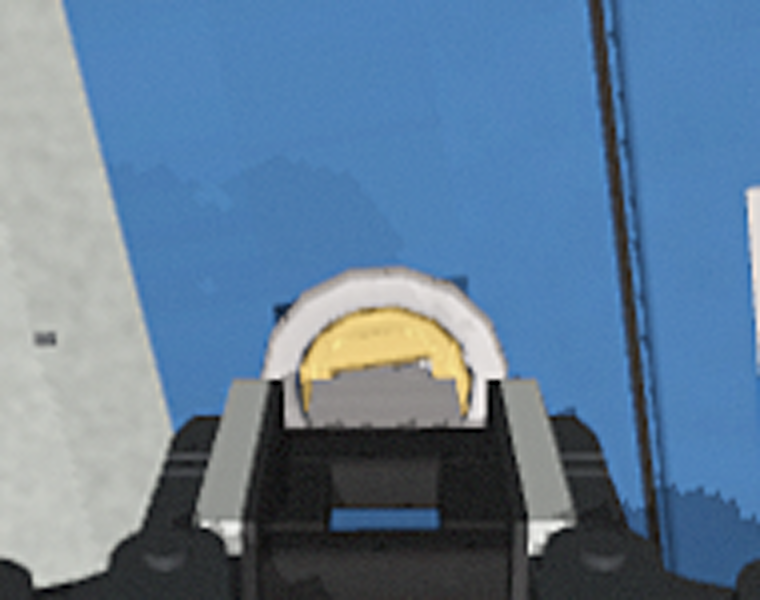

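View pics/s15.png

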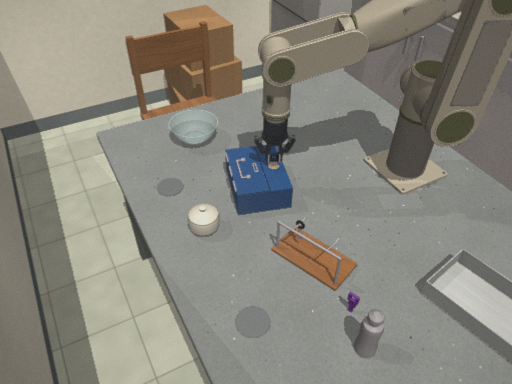

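```bash
python3 -c "
from workcell import ctrl
print(ctrl.close_job())"
```

```text
the job is handed in; nothing more can be done
None
```

I took the square-headed key off its hook and pushed it fully home in the savings-box lock. I then turned it clockwise to the stop and handed the job in at about 21.8 s, with the hand still gripping and holding it there.

- **Fully home:** the tool sits at z = 0.1074 m, against a predicted 0.1075 m with the shoulders on the face. A further 0.7 mm of push moved it only 0.1 mm, and it holds about 12 N downward. I wiggled it on the last part of the way in; the push stayed under 2 N until the shoulders met the face, less than the roughly 10 N the pins were said to need.
- **At the stop:** the hand turned about 1.74 rad. Over the last 0.04 rad the wrist torque rose from about 0.05 to 0.2 Nm, and in the wrist picture the slot lies square to the lid seam. There was no direct reading of the lock angle.
- **Grip:** the fingers held at 28.3 mm, commanded to 110 N, with no slip of the key in the pads visible.
- **Rest of the table:** in the last scene picture the round-headed key is still on its hook. The grinder, both bowls and the purple decoy stand where they were.

No check failed. A sideways force of about 3–4 N on the tool remained at the end.

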